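Stand a slumped bottle up against its rack panel and close the keeper bar

ROBOT

A 6-joint arm with a two-finger parallel gripper is mounted at the origin on a cart in front of the work surface, level with it; the furniture and walls round the work are solid. World frame = base frame: x ahead of the robot, y to its left, z up, the work surface at z = 0. Lengths are in mm, angles in rad, forces in N, time in s.
With the tool pointing down it reaches from about 275 to 975 mm from the base axis. Payload 8.4 kg.
Tool frame: the origin (TCP) lies on the centre line of the jaws, within the pads' length; the fingertips stand 11 mm ahead of it and the grasp point (between the pads) lies 8 mm behind it; z points along the fingers, y is the line along which they close (so a half turn about z gives the same grasp; the last joint's range is limited). The gripper opens to 92 mm and grips with 3 to 60 N. Pads are 20 mm wide; open, the fingers measure 128 mm over their backs; the gripper's body (75 mm by 189 mm) begins 69 mm behind the grasp point.
Start: joints at [1.133, 0.353, 1.633, -0, 1.155, -0.002], TCP at [263.834, 566.586, 203.983] pointing down, gripper open.
Joint ranges: [-2.63, 2.63], [-0.92, 2.1], [0.06, 2.66], [-1.3, 4.44], [0, 2.69], [-3.02, 3.02]. Speed limits (rad/s): [2.22, 2.22, 2.79, 3.14, 3.14, 3.14].

INTERFACE

Orientations are given as a unit quaternion [w, x, y, z].
In Python, from rig import arm gives the robot as it stands.
- The arm moves only by the tool servo_tool, never from a script. Its argument "targets" is a list of rows, each a list of 2 entries, a list of its own where there are three numbers: the shift along the tool's x, y, z in m, then the turn about the tool's z in rad. In form: [[[dx, dy, dz], spin], ...]. A call has 1 to 20 rows; each row is the pose to reach, as a shift and turn from the pose commanded when the call began, along the tool's axes at that moment; what a row does not reach only later rows make up. A row lasts 1/10 s, in which the tool goes at most 50 mm and 8.59 degrees, less where a joint would pass 70% of its speed; a pose out of reach is approached as far as the arm can. A call with a gripper value outside its range is refused whole. "gripper" is the closure, from 0 (fully open) to 1 (shut), set as the call begins (left out, the last holds). The fingers move at their own pace and stop on an object; "force" is the grip in N (left out, the last holds). Time passes only in rows, so rows that repeat a pose let the fingers close. It gives the time, the measured TCP pose, the force, the opening and the grip force at its end, in the units of the state.
- arm.state(): the state, without advancing time (a new reading comes with each control period).
- arm.snapshot(name): name is "scene" or "top" or "wrist"; returns a dict with "img" (480x640x3 uint8, red, green, blue), "depth" (480x640 float32, mm along the optical axis (not along the pixel's ray), 0 where there is no reading), "fx", "fy", "cx", "cy" (pixels), "origin" and "attitude" of the camera in the world. Camera axes: x right, y down, z forward; pixel columns grow to the right and rows downward; lengths in mm; the calibration is good to about 2 mm. A picture is of the moment at which its call begins.
- arm.sign_off(): hands the job in; it is judged then, once.
Trained networks look in the newest picture that a camera, given by its name, has taken for a name from the list of things; names that differ only in an ending like _2 or _b are one class to them, and where a whole thing is asked for, a point or a joint stands for the part that bears it (a point fixed in the world has none). Each returns a list of dicts, best first, with "confidence" (0 to 1); they miss things now and then, are a little off and sometimes report something else, mostly with a low value. They report only what shows in the picture. A call takes as long as a camera call.
- arm.spot_in(target, camera): "rect" ([centre column, centre row, width, height] in pixels, round what is visible of it).
- arm.masks_of(target, camera): "pixels" (480x640 bool, what is visible of it) and "rect" ([centre column, centre row, width, height] in pixels, round what is visible of it).
The state is a dict: "time": time; "q": joint angles; "dq": joint speeds; "effort": joint torques, N m; "position": TCP position; "ee_rot": TCP orientation; "wrist_force": force on the tool from outside, world axes, zero at the start; "torque": the same for the moment, N m; "gripper_width": opening from 0.0 (shut) to 1.0 (fully open); "finger_force": force on a finger pad.
Only numpy, scipy, OpenCV 4.12 (cv2) and the standard library are available. Lean on these libraries where they do the work, as an engineer would, in place of code of your own. Each camera call takes 0.05 s, during which the arm holds its last target. There are 200 camera calls.

TASK

The bottle in the middle bay of the wooden rack has slumped over: its cap leans on the back panel and its base has skidded out of the front. Its cap is loose, so do not pick it up: gently push its base in so that the cap slides up the back panel until the bottle stands upright, and press it home lightly, with just a few newtons, until you feel the panel behind it. Then let go and swing the middle bay's metal keeper bar all the way over and down across the bay, like those of the other bays, leaving the other bottles, the glass pot and the jar lid where they are.

Things in the scene. Friction and masses are not known exactly. Their poses are not given: they have to be found in the camera images.
- rack: wooden bottle rack fixed to the table, 266 mm wide, no floor. x to the back, y to the rack's left seen from the front, z up; origin on the table, mid middle bay. The bay's back is an upright wooden panel (the wall, 110 mm high), locked with its face anywhere from x -12 to 0 mm: not measured, feel for it. Bays 62 mm wide at y +82, 0, -82 mm; posts between them 20 mm thick, 60 high, to x -66 mm.
- bottle: the slumped one: white round plastic bottle, 56 mm diameter, straight sides to 76 mm, 118 mm tall with its 33 mm black cap, 0.17 to 0.35 kg, slippery (friction about 0.3). Origin: base centre; z to the cap. It leans 36 to 46 degrees, cap on the wall, on the far edge of its base. Near upright it may lodge a few mm short; let go, it drops onto its base. Home, its origin is 28 mm from the panel.
- bottle_left: like bottle, standing in the left bay; leave alone
- bottle_right: like bottle, standing in the right bay; leave alone
- pot: small open glass pot, 87 mm diameter, 50 mm high, standing to the right of the rack; origin at the centre of its underside; leave alone
- lid: black jar lid, 78 mm diameter, 14 mm high, lying to the left of the rack; leave alone
- keeper (a joint): angle of the middle bay's keeper bar in rad: 0 = level across the bay (closed, end stop), 1.57 = straight up, about 2 = open, leaning left. It turns in the upright plane of the rack's front; its free end comes over and down to the rack's right (-y). Stiff pivot: stays where it is left, takes 1 to 2 N at 70 mm from the pivot. Flat aluminium bar 12 mm wide (up and down when closed), 8 mm thick.
- pivot (a point): the middle keeper bar's pivot, at mid thickness of the bar: x -80, y +36, z 40 mm in the rack's frame; axis parallel to the rack's x. The bar reaches 6 mm to one side of it and 87 mm to the other (free end); a small knob sticks out to the front near the free end. Bar between x -76 and -84 mm. The outer bays have the same bars, fixed closed.
- bar_end (a point): free end of the middle keeper bar, mid thickness, 87 mm from the pivot
- heel (a point): edge of the slumped bottle's base on the raised side (bottle frame x -28, z 0 mm): 33 to 40 mm above the table and about 120 mm in front of the rack's origin at the start. A level push towards the wall on the bottle's back, at about 45 mm height just above this edge, makes the cap climb the wall with some 3 to 10 N; higher up it only jams.

How it is judged (in metres and radians):
On the way, in this order (a step that is already met when the one before it is completed fails the run):
1. the slumped bottle stands upright in the middle bay and is pressed home against the back panel (2 N or more) (angle between bottle's own z axis and vertical below 0.06 rad and x of bottle in the frame of rack above -0.044 m and y of bottle in the frame of rack between -0.012 and 0.012 m and contact force between bottle and rack above 2 N), for 0.15 s.
2. the middle keeper bar is down across the bay (value of joint keeper below 0.05 rad), for 0.2 s.
At the end, for the whole second after the job is handed in: the bottle stands upright (within 0.06 rad) in the middle bay (origin within 12 mm of its middle), its origin at most 46 mm in front of the rack's origin, at rest; the middle keeper bar is within 0.05 rad of level; the other two bottles stand (angle between each of bottle, bottle_left, bottle_right's own z axis and vertical below 0.06 rad and x of bottle in the frame of rack above -0.046 m and y of bottle in the frame of rack between -0.012 and 0.012 m and height (world z) of bottle below 0.005 m and linear speed of bottle below 0.02 m/s and value of joint keeper below 0.05 rad); the robot touches nothing.
It fails at once if the bottle is pressed hard on the rack (more than 12 N) (contact force between bottle and rack above 12 N).
It fails at once if the fingers press hard on the bottle (more than 20 N) (contact force between bottle and the fingers above 20 N).
It fails at once if the bottle is lifted (height (world z) of bottle above 0.045 m).
It fails at once if another bottle is moved more than 15 mm or tipped (distance of any of bottle_left, bottle_right from where it was at the start of the episode above 0.015 m or angle between any of bottle_left, bottle_right's own z axis and vertical above 0.2 rad).
It fails at once if the glass pot or the jar lid is moved more than 15 mm (distance of any of pot, lid from where it was at the start of the episode above 0.015 m).
It also fails if it takes over 72 s, if anything falls off the work surface, if the arm or the gripper's body presses on something with over 40 N, if the wrist force passes 120 N, or if a joint passes its speed limit or range.

## Working session

There is one attempt and no reset: what is moved stays moved. The work goes in short steps, Python scripts to look and compute and a tool call to move; the robot and the scene stay as the last step left them, time stands still between calls to the robot, and variables do not carry over. Pictures are saved under pics/ and viewed, at most 10 in all, crops included, and the job is handed in when it is done.

Besides the shell and the picture viewer there is one more tool, called after "Emit:" in YAML: its name, and indented under it one key for each argument. servo_tool: Moves the arm, as the interface text tells. Its arguments: {"type":"object","properties":{"targets":{"type":"array"},"gripper":{"type":"number"},"force":{"type":"number"}},"required":["targets"]}

```bash
ls; mkdir -p pics
cat > h.py <<'E'
import numpy as np, cv2
from rig import arm
from scipy.spatial.transform import Rotation as R
def rot(a):
    a=np.array(a,float)
    return a if a.shape==(3,3) else R.from_quat(a[[1,2,3,0]]).as_matrix()
def cloud(s,mask=None):
    d=s["depth"]; v,u=np.nonzero((d>0)&(mask if mask is not None else True))
    z=d[v,u]; p=np.c_[(u-s["cx"])*z/s["fx"],(v-s["cy"])*z/s["fy"],z]
    return p@rot(s["attitude"]).T+np.array(s["origin"])
E
python3 - <<'E'
from h import *
ims=[]
for c in ["scene","top"]:
    s=arm.snapshot(c); np.savez(c+".npz",**s)
    cv2.imwrite(f"pics/{c}.png",s["img"][:,:,::-1])
    print(c,s["origin"],s["attitude"])
    for t in ["rack","bottle","bottle_left","pot","lid","keeper","bar_end"]:
        for m in arm.masks_of(t,c)[:4]:
            p=cloud(s,m["pixels"]); 
            print(t,round(m["confidence"],2),np.round(m["rect"]), np.round(np.median(p,0)) if len(p) else None, np.round(np.percentile(p,[2,98],axis=0)).tolist() if len(p) else None)
print(arm.state())
E
```

```text
pics
scene [ 527.68066583 -800.7663287   766.36454395] [-0.35090354  0.9336244  -0.06670644  0.02761231]
rack 0.57 [346. 282. 112. 197.] [ 673. -304.   62.] [[591.0, -371.0, 2.0], [703.0, -116.0, 114.0]]
bottle 0.87 [322. 275.  72.  71.] [ 611. -251.   77.] [[567.0, -265.0, 25.0], [661.0, -222.0, 115.0]]
bottle_left 0.6 [325. 227.  36.  62.] [ 630. -166.   85.] [[606.0, -180.0, 12.0], [658.0, -123.0, 120.0]]
bottle_left 0.25 [300. 238.  16.  52.] [ 595. -176.   88.] [[580.0, -201.0, 47.0], [600.0, -157.0, 116.0]]
pot 0.56 [317. 403.  62.  75.] [ 580. -420.   13.] [[539.0, -471.0, 4.0], [618.0, -388.0, 52.0]]
lid 0.6 [319. 207.  44.  27.] [624. -32.   6.] [[601.0, -66.0, 0.0], [674.0, -18.0, 17.0]]
lid 0.41 [348. 281. 120. 202.] [ 673. -301.   62.] [[590.0, -372.0, 1.0], [703.0, -111.0, 114.0]]
keeper 0.54 [299. 238.  22.  58.] [ 595. -175.   90.] [[580.0, -200.0, 45.0], [600.0, -155.0, 116.0]]
keeper 0.2 [323. 228.  36.  61.] [ 629. -166.   85.] [[606.0, -180.0, 17.0], [658.0, -137.0, 120.0]]
bar_end 0.79 [301. 239.  17.  57.] [ 595. -176.   85.] [[580.0, -203.0, 5.0], [601.0, -64.0,
[... 895 characters left out ...]
154.0, 117.0]]
{'time': 0.8, 'q': array([ 1.13263002e+00,  3.52964193e-01,  1.63336875e+00, -1.22282763e-05,
        1.15518709e+00, -2.41056941e-03]), 'dq': array([ 0.00135853, -0.00022804,  0.00028367, -0.00024127, -0.00020133,
        0.00034422]), 'effort': array([ 2.51574900e-03, -5.93695772e+01, -3.34554398e+01,  7.00345729e-02,
        1.50037411e-02, -4.15557167e-05]), 'position': array([263.83205343, 566.61680263, 204.01874163]), 'ee_rot': array([1.33929555e-05, 2.16155739e-01, 9.76358897e-01, 3.42114120e-05]), 'wrist_force': array([0.13258257, 0.18119878, 0.12857954]), 'torque': array([-0.00865091, -0.02493305,  0.01833985]), 'finger_force': 0.0, 'gripper_width': 0.999633401336965}
```

Run:
```python
from h import *
s=dict(np.load("top.npz")); t=dict(np.load("scene.npz"))
a=cv2.resize(s["img"][130:310,190:430],None,fx=2,fy=2,interpolation=3); b=cv2.resize(t["img"][180:460,230:430],None,fx=2,fy=2)[:560]
im=np.zeros((560,800,3),np.uint8); im[:360,:400]=a[:360,80:480]; im[:560,400:800]=b
cv2.imwrite("pics/v1.png",im[:,:,::-1])
for n,c in (("top",s),("scene",t)):
    P=cloud(c); m=(P[:,0]>560)&(P[:,0]<760)&(P[:,1]>-420)&(P[:,1]<-80)
    P=P[m]
    for lo,hi in((57,64),(107,116)):
        Q=P[(P[:,2]>lo)&(P[:,2]<hi)]
        r=cv2.minAreaRect(Q[:,:2].astype(np.float32)); print(n,lo,len(Q),r, np.round(np.percentile(Q,[1,50,99],axis=0)).tolist())
    # panel top
    Q=P[(P[:,2]>107)&(P[:,2]<116)&(P[:,0]>665)]
    for y in range(-375,-100,15):
        k=Q[abs(Q[:,1]-y)<7.5]
        if len(k): print(y,np.round([k[:,0].min(),k[:,0].max()]),end=' ')
    Q=P[(P[:,2]>55)&(P[:,2]<66)]
    print()
    for y in range(-375,-100,5):
        k=Q[abs(Q[:,1]-y)<2.5]
        if len(k): print(y,np.round([k[:,0].min(),k[:,0].max()]),len(k),end=' ')
    print()
```

```text
top 57 1886 ((632.9674072265625, -237.4573211669922), (112.40717315673828, 265.7516174316406), 0.5396503806114197) [[582.0, -369.0, 57.0], [647.0, -230.0, 60.0], [689.0, -106.0, 64.0]]
top 107 1940 ((640.7352294921875, -237.56478881835938), (123.28269958496094, 263.2991638183594), 0.6794723868370056) [[584.0, -364.0, 107.0], [690.0, -235.0, 111.0], [702.0, -109.0, 116.0]]
-375 [691. 701.] -360 [690. 704.] -345 [673. 702.] -330 [672. 702.] -315 [672. 702.] -300 [672. 703.] -285 [671. 703.] -270 [669. 701.] -255 [669. 702.] -240 [668. 702.] -225 [668. 702.] -210 [668. 701.] -195 [688. 701.] -180 [672. 701.] -165 [672. 701.] -150 [672. 700.] -135 [672. 700.] -120 [673. 700.] -105 [687. 701.] 
-370 [612. 688.] 47 -365 [612. 690.] 107 -360 [612. 690.] 112 -355 [612. 689.] 106 -350 [612. 676.] 43 -345 [672. 689.] 5 -340 [673. 689.] 4 -335 [672. 672.] 3 -330 [609. 689.] 4 -325 [607. 690.] 4 -320 [607. 673.] 4 -315 [607. 690.] 6 -310 [609. 673.] 6 -305 [610. 672.] 6 -300 [614. 672.] 9 -295 [619. 689.] 15 -290 [623. 689.] 15 -285 [611. 689.] 110 -280 [611. 689.] 114 -275 [612. 689.] 109 -270 
[... 1702 characters left out ...]
. 673.] 6 -285 [611. 673.] 46 -280 [612. 676.] 47 -275 [611. 676.] 53 -270 [611. 677.] 59 -265 [600. 677.] 107 -260 [590. 677.] 64 -255 [583. 670.] 44 -250 [580. 689.] 42 -245 [579. 690.] 30 -240 [578. 689.] 26 -235 [578. 689.] 20 -230 [578. 690.] 19 -225 [582. 689.] 17 -220 [589. 689.] 7 -215 [689. 689.] 1 -210 [689. 689.] 2 -205 [689. 689.] 3 -200 [596. 690.] 9 -195 [593. 689.] 39 -190 [592. 689.] 61 -185 [593. 689.] 32 -180 [622. 689.] 63 -175 [614. 689.] 55 -170 [609. 689.] 31 -165 [608. 688.] 23 -160 [606. 689.] 23 -155 [605. 689.] 9 -150 [605. 673.] 7 -140 [673. 673.] 6 -135 [673. 673.] 2 -130 [673. 673.] 5 -120 [611. 674.] 32 -115 [610. 675.] 27 -110 [611. 676.] 40 -105 [611. 676.] 26
```

View pics/v1.png

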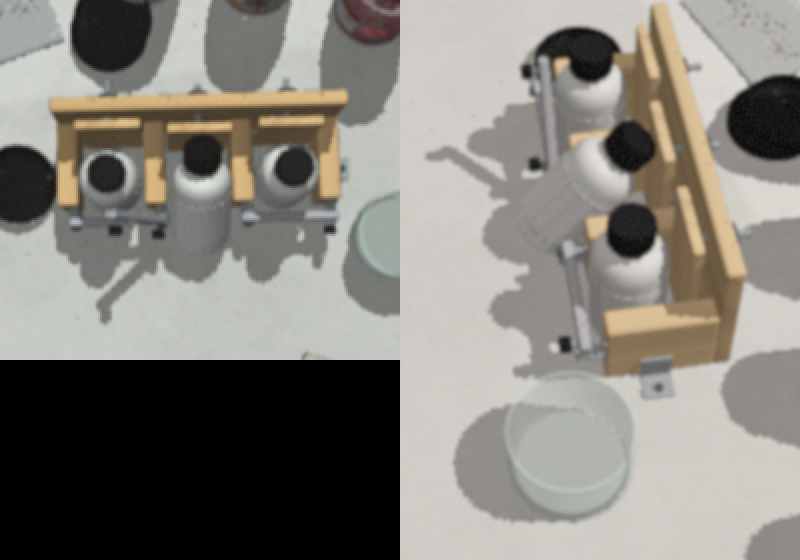

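The pictures show the rack nearly square to the world. Its origin is at about (677, -237), yaw about 0.01. The slumped bottle lies on y ≈ -239, with its cap at crop pixel (203,155). The keeper is open and leans left, at (130,265). I'm now moving in front of the bottle with the fingers shut.

Emit:
servo_tool:
  targets:
    - [[-0.5855,-0.6154,0],-0.4358]
    - [[-0.5855,-0.6154,0],-0.4358]
    - [[-0.5855,-0.6154,0],-0.4358]
    - [[-0.5855,-0.6154,0],-0.4358]
    - [[-0.5855,-0.6154,0],-0.4358]
    - [[-0.5855,-0.6154,0],-0.4358]
    - [[-0.5855,-0.6154,0],-0.4358]
    - [[-0.5855,-0.6154,0],-0.4358]
    - [[-0.5855,-0.6154,0],-0.4358]
    - [[-0.5855,-0.6154,0],-0.4358]
    - [[-0.5855,-0.6154,0],-0.4358]
    - [[-0.5855,-0.6154,0],-0.4358]
    - [[-0.5855,-0.6154,0],-0.4358]
    - [[-0.5855,-0.6154,0],-0.4358]
    - [[-0.5855,-0.6154,0],-0.4358]
    - [[-0.5855,-0.6154,0],-0.4358]
    - [[-0.5855,-0.6154,0],-0.4358]
    - [[-0.5855,-0.6154,0],-0.4358]
    - [[-0.5855,-0.6154,0],-0.4358]
    - [[-0.5855,-0.6154,0],-0.4358]
  gripper: 1
  force: 20

```text
time: 2.8
position: [534.3, -237.5, 203.8]
ee_rot: [-0.0, -0.0, 1.0, 0.0]
wrist_force: [-1.3, 1.0, -0.7]
gripper_width: 0.005
finger_force: 0.0
```

Emit:
servo_tool:
  targets:
    - [[0.005,0,0.05],0]
    - [[0.005,0,0.1],0]
    - [[0.005,0,0.13],0]
    - [[0.005,0,0.147],0]
    - [[0.005,0,0.147],0]
    - [[0.005,0,0.147],0]

```text
time: 3.4
position: [530.0, -237.5, 57.7]
ee_rot: [0.0, -0.001, 1.0, 0.0]
wrist_force: [0.0, -0.5, 0.8]
gripper_width: 0.004
finger_force: 0.0
```

Run:
```python
from h import *
s=arm.snapshot("scene"); m=arm.masks_of("bottle","scene")[0]["pixels"]; s2=dict(np.load("top.npz"))
P=np.r_[cloud(s),cloud(s2)]
P=P[(P[:,0]>553)&(P[:,0]<668)&(P[:,1]>-275)&(P[:,1]<-205)&(P[:,2]>5)&(P[:,2]<130)]
for x in range(550,670,8):
    k=P[abs(P[:,0]-x)<4]
    if len(k)>3: print(x,len(k),np.round(np.percentile(k[:,1],[2,98])),np.round(k[:,1:][np.argmax(k[:,2])]))
print(arm.state()["wrist_force"],arm.state()["position"])
cv2.imwrite("pics/v2.png",cv2.resize(s["img"][180:380,230:430],None,fx=3,fy=3)[:,:,::-1])
```

```text
566 157 [-256. -223.] [-242.   49.]
574 274 [-262. -217.] [-240.   58.]
582 344 [-265. -215.] [-243.   68.]
590 369 [-265. -212.] [-239.   78.]
598 378 [-265. -212.] [-241.   87.]
606 420 [-266. -213.] [-238.   96.]
614 428 [-274. -214.] [-238.   99.]
622 386 [-274. -214.] [-237.   99.]
630 386 [-271. -213.] [-239.  110.]
638 373 [-273. -216.] [-238.  117.]
646 313 [-272. -222.] [-232.  119.]
654 235 [-273. -222.] [-237.  114.]
662 170 [-273. -206.] [-250.  108.]
[ 0.42131134 -0.04597996 -0.53029464] [ 530.83500556 -238.280172     58.59326885]
```

View pics/v2.png

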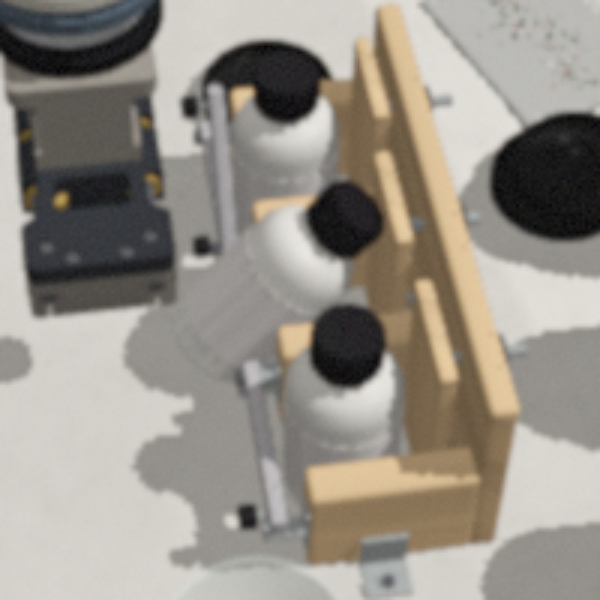

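The gripper stands clear in front of the slumped bottle at about pixel (215,330), and there is a gap of roughly 20 mm. I start the push now.

Emit:
servo_tool:
  targets:
    - [[-0.004,-0.001,0],0]
    - [[-0.008,-0.001,0],0]
    - [[-0.012,-0.001,0],0]
    - [[-0.015,-0.001,0],0]
    - [[-0.017,-0.001,0],0]
    - [[-0.019,-0.001,0],0]
    - [[-0.02,-0.001,0],0]
    - [[-0.021,-0.001,0],0]
    - [[-0.022,-0.001,0],0]
    - [[-0.023,-0.001,0],0]
    - [[-0.024,-0.001,0],0]
    - [[-0.025,-0.001,0],0]
    - [[-0.026,-0.001,0],0]
    - [[-0.027,-0.001,0],0]
    - [[-0.028,-0.001,0],0]
    - [[-0.029,-0.001,0],0]
    - [[-0.03,-0.001,0],0]
    - [[-0.031,-0.001,0],0]

```text
time: 5.3
position: [560.9, -239.5, 57.0]
ee_rot: [-0.0, 0.0, 1.0, 0.0]
wrist_force: [0.2, -0.3, -0.2]
gripper_width: 0.002
finger_force: 0.0
```

```bash
cat > look.py <<'E'
from h import *
import sys
s=arm.snapshot("scene")
P=cloud(s)
P=P[(P[:,0]>540)&(P[:,0]<668)&(P[:,1]>-275)&(P[:,1]<-205)&(P[:,2]>5)&(P[:,2]<130)]
for x in range(550,670,8):
    k=P[abs(P[:,0]-x)<4]
    if len(k)>3: print(x,len(k),np.round(np.percentile(k[:,1],[2,98])),np.round(k[:,1:][np.argmax(k[:,2])]))
print([np.round(arm.state()[k],2) for k in ("wrist_force","position")])
cv2.imwrite(f"pics/{sys.argv[1]}.png",cv2.resize(s["img"][180:380,230:430],None,fx=3,fy=3)[:,:,::-1])
E
python3 look.py v3
```

```text
566 71 [-257. -233.] [-243.   44.]
574 114 [-262. -241.] [-248.   55.]
582 137 [-265. -248.] [-250.   60.]
590 138 [-265. -251.] [-255.   67.]
598 120 [-266. -253.] [-253.   78.]
606 252 [-266. -225.] [-231.   94.]
614 256 [-274. -223.] [-243.   98.]
622 244 [-273. -222.] [-233.   99.]
630 220 [-267. -221.] [-234.  108.]
638 217 [-263. -229.] [-238.  117.]
646 196 [-258. -226.] [-238.  119.]
654 139 [-254. -223.] [-247.  115.]
662 92 [-274. -205.] [-248.  108.]
[array([0.34, 0.67, 0.45]), array([ 561.09, -239.46,   57.01])]
```

View pics/v3.png

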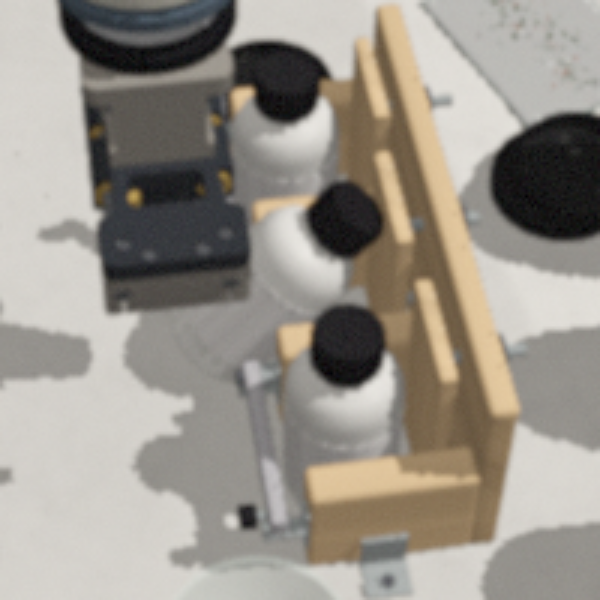

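The bottle has not moved yet, so I keep creeping forward.

Emit:
servo_tool:
  targets:
    - [[-0.001,0,0],0]
    - [[-0.002,0,0],0]
    - [[-0.003,0,0],0]
    - [[-0.004,0,0],0]
    - [[-0.005,0,0],0]
    - [[-0.006,0,0],0]
    - [[-0.007,0,0],0]
    - [[-0.008,0,0],0]
    - [[-0.008,0,0],0]

```text
time: 6.25
position: [569.0, -239.5, 57.0]
ee_rot: [0.0, -0.0, 1.0, -0.0]
wrist_force: [-0.5, 0.2, -0.2]
gripper_width: 0.003
finger_force: 0.0
```

```bash
python3 look.py v4
python3 - <<'E'
from h import *
s=arm.snapshot("wrist")
cv2.imwrite("pics/w4.png",s["img"][:,:,::-1]); print(s["origin"],rot(s["attitude"]).round(2).tolist())
P=cloud(s); k=(abs(P[:,1]+239)<12)&(P[:,2]>5)&(P[:,2]<110)
P=P[k]
for z in range(10,110,8):
    q=P[abs(P[:,2]-z)<4]
    if len(q): print(z,len(q),np.round(np.percentile(q[:,0],[1,50,99])))
E
```

```text
566 71 [-256. -233.] [-239.   46.]
574 114 [-262. -241.] [-245.   54.]
582 139 [-265. -248.] [-254.   59.]
590 135 [-265. -252.] [-255.   66.]
598 113 [-266. -255.] [-259.   72.]
606 120 [-266. -259.] [-261.   76.]
614 228 [-273. -224.] [-242.   99.]
622 241 [-274. -222.] [-241.  100.]
630 225 [-268. -222.] [-237.  108.]
638 216 [-263. -228.] [-242.  117.]
646 194 [-259. -227.] [-237.  119.]
654 139 [-254. -223.] [-234.  113.]
662 85 [-273. -224.] [-230.  108.]
[array([-0.58, -0.24,  0.54]), array([ 568.9 , -239.43,   56.97])]
[ 503.00565067 -239.08795403  236.74226413] [[0.0, 0.97, 0.24], [1.0, -0.0, -0.0], [-0.0, 0.24, -0.97]]
34 349 [563. 566. 570.]
42 88 [566. 568. 570.]
66 90 [559. 560. 561.]
74 248 [559. 560. 596.]
82 265 [559. 560. 560.]
90 756 [559. 609. 617.]
98 999 [559. 616. 626.]
106 417 [559. 559. 560.]
```

View pics/w4.png

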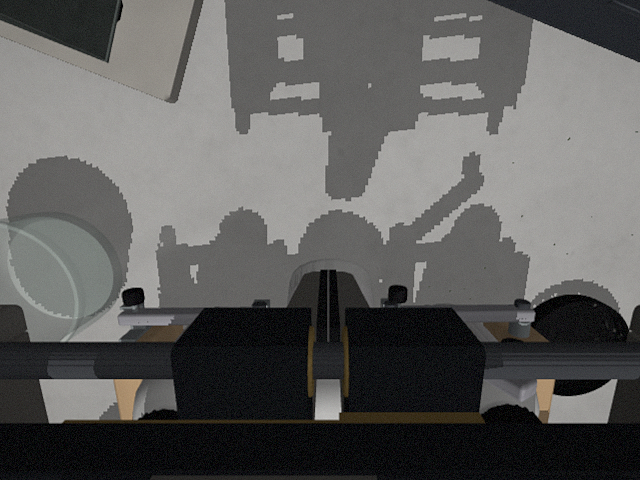

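Emit:
servo_tool:
  targets:
    - [[-0.001,0,0],0]
    - [[-0.002,0,0],0]
    - [[-0.003,0,0],0]
    - [[-0.003,0,0],0]

```text
time: 6.75
position: [572.0, -239.5, 57.0]
ee_rot: [0.0, -0.0, 1.0, -0.0]
wrist_force: [-0.3, -0.2, -0.1]
gripper_width: 0.004
finger_force: 0.0
```

Emit:
servo_tool:
  targets:
    - [[-0.001,0,0],0]
    - [[-0.002,0,0],0]
    - [[-0.003,0,0],0]
    - [[-0.003,0,0],0]

```text
time: 7.15
position: [575.0, -239.5, 57.0]
ee_rot: [0.0, -0.0, 1.0, -0.0]
wrist_force: [-0.4, -0.2, 0.3]
gripper_width: 0.002
finger_force: 0.0
```

Run:
```python
from h import *
s=arm.snapshot("wrist"); P=cloud(s).reshape(-1,3)
d=s["depth"]
# finger columns: walk down column 322 & 335
o=np.array(s["origin"]);A=rot(s["attitude"])
for c in (300,322,328,336,360):
    print(c,[(r,)+tuple(np.round(o+A@(np.array([(c-s["cx"])/s["fx"],(r-s["cy"])/s["fy"],1])*d[r,c])).astype(int)) for r in range(250,330,6)])
```

```text
300 [(250, np.int64(573), np.int64(-259), np.int64(0)), (256, np.int64(569), np.int64(-257), np.int64(29)), (262, np.int64(572), np.int64(-257), np.int64(34)), (268, np.int64(575), np.int64(-256), np.int64(37)), (274, np.int64(577), np.int64(-256), np.int64(41)), (280, np.int64(567), np.int64(-253), np.int64(80)), (286, np.int64(566), np.int64(-252), np.int64(90)), (292, np.int64(565), np.int64(-251), np.int64(98)), (298, np.int64(565), np.int64(-251), np.int64(105)), (304, np.int64(565), np.int64(-250), np.int64(111)), (310, np.int64(544), np.int64(-246), np.int64(161)), (316, np.int64(544), np.int64(-246), np.int64(165)), (322, np.int64(545), np.int64(-245), np.int64(167)), (328, np.int64(545), np.int64(-245), np.int64(170))]
322 [(250, np.int64(564), np.int64(-243), np.int64(34)), (256, np.int64(567), np.int64(-243), np.int64(38)), (262, np.int64(569), np.int64(-243), np.int64(42)), (268, np.int64(572), np.int64(-243), np.int64(44)), (274, np.int64(566), np.int64(-242), np.int64(74)), (280, np.int64(565), np.int64(-242), np.int64(84)), (286, np.int64(565), np.int64(-242), np.int64
[... 1887 characters left out ...]
6), np.int64(-2)), (256, np.int64(569), np.int64(-219), np.int64(29)), (262, np.int64(572), np.int64(-219), np.int64(33)), (268, np.int64(575), np.int64(-219), np.int64(37)), (274, np.int64(577), np.int64(-220), np.int64(41)), (280, np.int64(580), np.int64(-220), np.int64(45)), (286, np.int64(582), np.int64(-220), np.int64(47)), (292, np.int64(565), np.int64(-225), np.int64(99)), (298, np.int64(566), np.int64(-226), np.int64(105)), (304, np.int64(565), np.int64(-226), np.int64(111)), (310, np.int64(544), np.int64(-232), np.int64(163)), (316, np.int64(544), np.int64(-232), np.int64(165)), (322, np.int64(544), np.int64(-232), np.int64(168)), (328, np.int64(545), np.int64(-232), np.int64(170))]
```

Emit:
servo_tool:
  targets:
    - [[-0.001,0,0],0]
    - [[-0.002,0,0],0]
    - [[-0.003,0,0],0]
    - [[-0.004,0,0],0]
    - [[-0.004,0,0],0]

```text
time: 7.7
position: [578.8, -239.4, 56.9]
ee_rot: [-0.0, -0.0, 1.0, 0.0]
wrist_force: [-0.4, 0.4, -0.8]
gripper_width: 0.008
finger_force: 0.3
```

Emit:
servo_tool:
  targets:
    - [[-0.001,0,0],0]
    - [[-0.002,0,0],0]
    - [[-0.003,0,0],0]
    - [[-0.003,0,0],0]

```text
time: 8.1
position: [580.2, -239.1, 56.5]
ee_rot: [-0.002, -0.0, 1.0, 0.0]
wrist_force: [-6.1, -0.2, 1.4]
gripper_width: 0.006
finger_force: 3.1
```

```bash
cat > heel.py <<'E'
from h import *
s=arm.snapshot("wrist"); o=np.array(s["origin"]);A=rot(s["attitude"]);d=s["depth"]
for c in (300,322,336,360):
    print(c,[tuple(np.round(o+A@(np.array([(c-s["cx"])/s["fx"],(r-s["cy"])/s["fy"],1])*d[r,c])).astype(int).tolist()) for r in range(232,292,4)])
E
python3 heel.py
```

```text
300 [(565, -259, -1), (568, -259, -1), (571, -259, -1), (574, -259, 0), (577, -259, -1), (571, -256, 30), (573, -256, 33), (575, -256, 36), (576, -256, 39), (578, -255, 43), (580, -255, 44), (581, -255, 47), (572, -252, 80), (571, -252, 86), (571, -251, 93)]
322 [(565, -243, -1), (568, -243, -2), (571, -243, -1), (565, -242, 35), (567, -242, 37), (569, -242, 38), (570, -242, 42), (572, -242, 44), (574, -242, 46), (576, -242, 49), (571, -242, 71), (571, -242, 78), (570, -242, 84), (571, -242, 88), (571, -242, 93)]
336 [(565, -233, -2), (568, -233, -1), (571, -233, 0), (565, -234, 34), (567, -234, 37), (569, -234, 38), (571, -234, 41), (573, -234, 43), (574, -234, 47), (576, -234, 48), (571, -235, 70), (572, -235, 75), (571, -235, 83), (571, -235, 88), (571, -235, 94)]
360 [(565, -216, -1), (568, -216, -1), (571, -216, -2), (574, -216, -1), (577, -216, -1), (571, -219, 30), (573, -219, 33), (575, -219, 36), (577, -219, 38), (578, -220, 42), (580, -220, 44), (581, -220, 47), (583, -220, 48), (585, -220, 51), (587, -220, 52)]
```

Contact came high, at about z 66. Both the wrist depth and the contact point put the bottom of the shut fingers near TCP + 10 mm. I'll back off, lower the tool and push again.

Emit:
servo_tool:
  targets:
    - [[0.01,0,0],0]
    - [[0.02,0,0],0]
    - [[0.03,0,0],0]
    - [[0.03,0,0.01],0]
    - [[0.03,0,0.022],0]
    - [[0.03,0,0.022],0]
    - [[0.025,0,0.022],0]
    - [[0.023,0,0.022],0]
    - [[0.023,0,0.022],0]

```text
time: 9.05
position: [559.8, -239.6, 35.2]
ee_rot: [0.0, -0.0, 1.0, -0.0]
wrist_force: [-0.2, 0.3, 0.6]
gripper_width: 0.001
finger_force: 0.0
```

Run:
```python
from h import *
s=arm.snapshot("wrist"); P=cloud(s); z=arm.state()["position"]; print(z,arm.state()["wrist_force"])
k=(abs(P[:,1]+239)<10)&(P[:,0]>z[0]-14)&(P[:,0]<z[0]+12)&(P[:,2]>3); Q=P[k]
for h in range(3,80,4):
    q=Q[abs(Q[:,2]-h)<2]
    if len(q): print(h,len(q),np.round([q[:,0].min(),q[:,0].max()]))
cv2.imwrite("pics/w5.png",s["img"][220:420,200:460][:,:,::-1])
```

```text
[ 559.43758317 -239.54215949   35.1960412 ] [-0.26025275  0.02350609 -1.09153986]
43 12 [550. 552.]
47 93 [550. 552.]
51 96 [550. 551.]
55 99 [550. 551.]
59 114 [550. 551.]
63 125 [550. 551.]
67 128 [550. 551.]
71 172 [550. 564.]
75 204 [550. 570.]
79 153 [550. 551.]
```

View pics/w5.png

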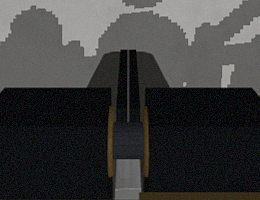

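Emit:
servo_tool:
  targets:
    - [[-0.001,0,0],0]
    - [[-0.002,0,0],0]
    - [[-0.003,0,0],0]
    - [[-0.004,0,0],0]
    - [[-0.005,0,0],0]
    - [[-0.005,0,0],0]

```text
time: 9.7
position: [563.2, -239.3, 34.7]
ee_rot: [-0.001, -0.0, 1.0, 0.0]
wrist_force: [-2.0, -0.2, 0.0]
gripper_width: 0.005
finger_force: 1.4
```

Emit:
servo_tool:
  targets:
    - [[-0.001,0,0],0]
    - [[-0.002,0,0],0]
    - [[-0.003,0,0],0]
    - [[-0.004,0,0],0]
    - [[-0.004,0,0],0]

```text
time: 10.2
position: [568.2, -239.5, 35.0]
ee_rot: [0.0, -0.0, 1.0, -0.0]
wrist_force: [-2.2, -0.2, -0.2]
gripper_width: 0.003
finger_force: 1.0
```

Emit:
servo_tool:
  targets:
    - [[-0.001,0,0],0]
    - [[-0.002,0,0],0]
    - [[-0.003,0,0],0]
    - [[-0.004,0,0],0]
    - [[-0.005,0,0],0]
    - [[-0.006,0,0],0]
    - [[-0.007,0,0],0]
    - [[-0.007,0,0],0]

```text
time: 11.0
position: [575.2, -239.5, 35.0]
ee_rot: [0.0, -0.0, 1.0, -0.0]
wrist_force: [-2.1, -0.3, -0.6]
gripper_width: 0.005
finger_force: 0.7
```

```bash
python3 look.py v6
```

```text
574 4 [-247. -244.] [-246.   29.]
582 47 [-258. -248.] [-254.   37.]
590 70 [-263. -254.] [-256.   44.]
598 56 [-264. -258.] [-261.   49.]
606 65 [-266. -261.] [-225.   85.]
614 110 [-274. -224.] [-244.   99.]
622 250 [-273. -222.] [-242.  102.]
630 239 [-269. -221.] [-238.  114.]
638 240 [-264. -230.] [-236.  124.]
646 223 [-261. -226.] [-233.  124.]
654 176 [-256. -223.] [-232.  120.]
662 97 [-274. -225.] [-225.  115.]
[array([-1.31,  0.74,  0.17]), array([ 575.11, -239.5 ,   35.05])]
```

View pics/v6.png

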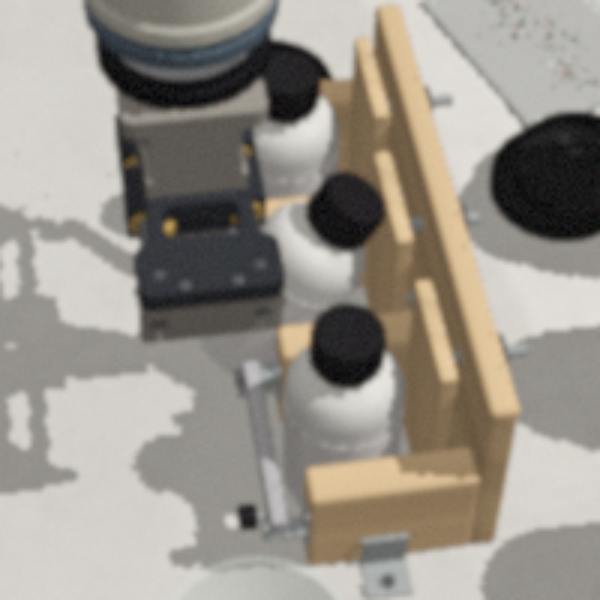

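The bottle has risen and its cap is climbing, now at (345,210). Before pushing on I check how high the gripper body's underside is.

Run:
```python
from h import *
P=cloud(arm.snapshot("scene"))
P=P[(P[:,0]>525)&(P[:,0]<625)&(P[:,1]>-345)&(P[:,1]<-315)&(P[:,2]>80)&(P[:,2]<300)]
h=np.histogram(P[:,2],range(80,220,6)); print(list(zip(h[1],h[0]))); Q=P[P[:,2]<180]; print(np.percentile(Q,[1,50,99],axis=0))
s=arm.snapshot("wrist")
for m in arm.masks_of("keeper","wrist")[:2]: print(m["confidence"],m["rect"],np.percentile(cloud(s,m["pixels"]),[2,50,98],axis=0))
```

```text
[(np.int64(80), np.int64(74)), (np.int64(86), np.int64(87)), (np.int64(92), np.int64(13)), (np.int64(98), np.int64(16)), (np.int64(104), np.int64(16)), (np.int64(110), np.int64(21)), (np.int64(116), np.int64(26)), (np.int64(122), np.int64(0)), (np.int64(128), np.int64(2)), (np.int64(134), np.int64(110)), (np.int64(140), np.int64(132)), (np.int64(146), np.int64(98)), (np.int64(152), np.int64(13)), (np.int64(158), np.int64(130)), (np.int64(164), np.int64(98)), (np.int64(170), np.int64(205)), (np.int64(176), np.int64(505)), (np.int64(182), np.int64(0)), (np.int64(188), np.int64(0)), (np.int64(194), np.int64(0)), (np.int64(200), np.int64(0)), (np.int64(206), np.int64(0)), (np.int64(212), np.int64(0))]
[[ 544.05443537 -337.11308899   81.51295642]
 [ 580.17342202 -325.79051857  167.07903634]
 [ 624.2367635  -315.46536328  179.28220856]]
0.7 [527.5, 399.9, 96.5, 42.9] [[ 584.1987125  -174.33108424   92.76780371]
 [ 594.46176972 -162.73870284  107.54148882]
 [ 600.68617874 -151.96143351  115.28228759]]
```

The underside is at about z 133, which clears everything, so I continue.

Emit:
servo_tool:
  targets:
    - [[-0.001,0,0],0]
    - [[-0.002,0,0],0]
    - [[-0.003,0,0],0]
    - [[-0.004,0,0],0]
    - [[-0.005,0,0],0]
    - [[-0.006,0,0],0]
    - [[-0.007,0,0],0]
    - [[-0.008,0,0],0]
    - [[-0.009,0,0],0]
    - [[-0.009,0,0],0]

```text
time: 12.2
position: [584.1, -239.5, 35.0]
ee_rot: [0.0, -0.0, 1.0, -0.0]
wrist_force: [-0.7, -0.5, 0.2]
gripper_width: 0.003
finger_force: 0.4
```

Emit:
servo_tool:
  targets:
    - [[-0.001,0,0],0]
    - [[-0.002,0,0],0]
    - [[-0.003,0,0],0]
    - [[-0.004,0,0],0]
    - [[-0.005,0,0],0]
    - [[-0.006,0,0],0]
    - [[-0.007,0,0],0]
    - [[-0.007,0,0],0]

```text
time: 13.0
position: [591.1, -239.5, 35.0]
ee_rot: [0.0, -0.0, 1.0, -0.0]
wrist_force: [0.4, 0.5, -0.5]
gripper_width: 0.006
finger_force: 0.4
```

Emit:
servo_tool:
  targets:
    - [[-0.001,0,0],0]
    - [[-0.002,0,0],0]
    - [[-0.003,0,0],0]
    - [[-0.004,0,0],0]
    - [[-0.004,0,0],0]

```text
time: 13.5
position: [594.2, -239.2, 34.6]
ee_rot: [-0.001, -0.0, 1.0, 0.0]
wrist_force: [-4.9, 0.4, -0.5]
gripper_width: 0.002
finger_force: 1.8
```

```bash
cat > tilt.py <<'E'
from h import *
s=arm.snapshot("scene"); P=cloud(s); Q=P[(P[:,0]>560)&(P[:,0]<680)&(P[:,1]>-285)&(P[:,1]<-215)&(P[:,2]>3)&(P[:,2]<132)]
for z in range(10,130,8):
    q=Q[abs(Q[:,2]-z)<4]
    if len(q)>3: print(z,len(q),np.round(np.percentile(q[:,0],[2,98])),np.round(np.percentile(q[:,1],[2,98])))
print([np.round(arm.state()[k],2) for k in ("wrist_force","position")])
E
python3 tilt.py; python3 look.py v7|tail -1
```

```text
10 5 [612. 669.] [-284. -222.]
18 40 [596. 669.] [-282. -222.]
26 48 [598. 669.] [-260. -227.]
34 59 [591. 669.] [-285. -231.]
42 83 [590. 671.] [-285. -235.]
50 69 [594. 672.] [-285. -236.]
58 210 [612. 677.] [-284. -244.]
66 63 [617. 676.] [-281. -246.]
74 89 [639. 676.] [-265. -236.]
82 142 [639. 675.] [-265. -234.]
90 156 [639. 675.] [-264. -235.]
98 101 [631. 676.] [-264. -234.]
106 170 [633. 677.] [-264. -218.]
114 245 [634. 676.] [-262. -219.]
122 262 [637. 664.] [-253. -224.]
[array([-3.55, -0.67, -1.12]), array([ 594.18, -239.27,   34.64])]
[array([-3.68,  0.52, -0.51]), array([ 594.25, -239.31,   34.69])]
```

View pics/v7.png

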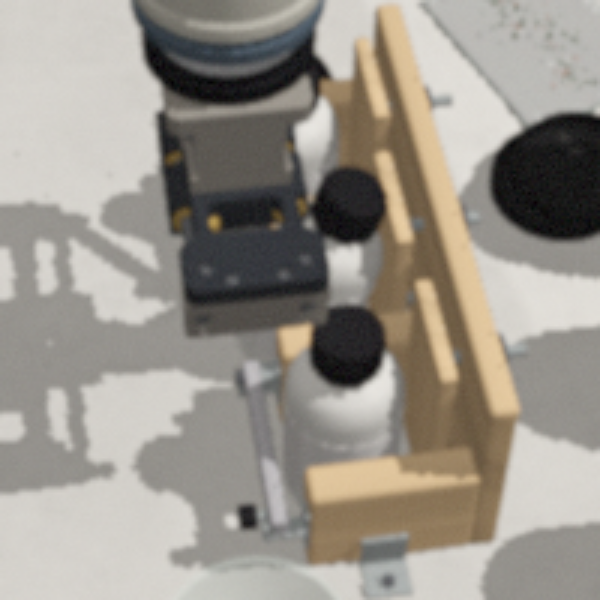

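The bottle is almost upright, with its cap at (348,205), and it has lodged a few mm short. I back off so it drops onto its base, then press again.

Emit:
servo_tool:
  targets:
    - [[0.004,0,0],0]
    - [[0.01,0,0],0]
    - [[0.015,0,0],0]
    - [[0.015,0,0],0]
    - [[0.015,0,0],0]
    - [[0.015,0,0],0]
    - [[0.015,0,0],0]

```text
time: 14.3
position: [580.1, -239.5, 35.1]
ee_rot: [0.0, -0.0, 1.0, -0.0]
wrist_force: [0.6, 0.4, 0.5]
gripper_width: 0.009
finger_force: 0.0
```

```bash
python3 tilt.py
```

```text
10 25 [592. 669.] [-284. -216.]
18 26 [593. 669.] [-270. -219.]
26 57 [593. 669.] [-263. -218.]
34 68 [592. 672.] [-285. -217.]
42 111 [590. 672.] [-285. -221.]
50 77 [595. 670.] [-285. -220.]
58 267 [612. 676.] [-285. -225.]
66 126 [619. 676.] [-281. -220.]
74 98 [623. 676.] [-265. -221.]
82 162 [623. 675.] [-264. -222.]
90 156 [623. 675.] [-264. -220.]
98 75 [623. 676.] [-264. -217.]
106 133 [621. 677.] [-264. -217.]
114 210 [614. 676.] [-260. -220.]
122 137 [615. 634.] [-253. -223.]
[array([ 0.63,  1.01, -0.53]), array([ 580.09, -239.47,   35.03])]
```

Emit:
servo_tool:
  targets:
    - [[-0.003,0,0],0]
    - [[-0.006,0,0],0]
    - [[-0.009,0,0],0]
    - [[-0.011,0,0],0]
    - [[-0.013,0,0],0]
    - [[-0.014,0,0],0]
    - [[-0.015,0,0],0]
    - [[-0.016,0,0],0]
    - [[-0.017,0,0],0]
    - [[-0.018,0,0],0]
    - [[-0.018,0,0],0]

```text
time: 15.45
position: [598.0, -239.5, 35.0]
ee_rot: [0.0, -0.0, 1.0, -0.0]
wrist_force: [-0.7, -0.1, -0.2]
gripper_width: 0.009
finger_force: 0.3
```

Emit:
servo_tool:
  targets:
    - [[-0.001,0,0],0]
    - [[-0.002,0,0],0]
    - [[-0.003,0,0],0]
    - [[-0.003,0,0],0]

```text
time: 15.85
position: [601.1, -239.4, 35.0]
ee_rot: [0.0, -0.0, 1.0, -0.0]
wrist_force: [-0.2, 0.3, -0.3]
gripper_width: 0.005
finger_force: 0.3
```

Emit:
servo_tool:
  targets:
    - [[-0.001,0,0],0]
    - [[-0.002,0,0],0]
    - [[-0.002,0,0],0]

```text
time: 16.15
position: [603.0, -239.5, 35.0]
ee_rot: [0.0, -0.0, 1.0, -0.0]
wrist_force: [-0.1, -1.1, 0.3]
gripper_width: 0.008
finger_force: 0.4
```

Emit:
servo_tool:
  targets:
    - [[-0.001,0,0],0]
    - [[-0.002,0,0],0]
    - [[-0.002,0,0],0]

```text
time: 16.45
position: [603.4, -239.3, 34.8]
ee_rot: [-0.001, -0.0, 1.0, 0.0]
wrist_force: [-6.7, -0.0, 4.2]
gripper_width: 0.005
finger_force: 3.3
```

Emit:
servo_tool:
  targets:
    - [[0,0,0],0]
    - [[0,0,0],0]
    - [[0,0,0],0]
    - [[0,0,0],0]

```text
time: 16.85
position: [603.4, -239.2, 34.8]
ee_rot: [-0.001, -0.0, 1.0, 0.0]
wrist_force: [-6.7, -0.3, 3.7]
gripper_width: 0.004
finger_force: 3.2
```

```bash
python3 tilt.py
```

```text
10 9 [612. 614.] [-283. -239.]
18 5 [612. 614.] [-281. -241.]
26 11 [610. 669.] [-285. -240.]
34 17 [591. 672.] [-285. -243.]
42 73 [590. 672.] [-285. -246.]
50 58 [594. 672.] [-285. -244.]
58 220 [612. 676.] [-285. -248.]
66 82 [617. 677.] [-282. -238.]
74 77 [650. 676.] [-265. -220.]
82 124 [650. 675.] [-265. -219.]
90 127 [650. 676.] [-264. -222.]
98 56 [650. 676.] [-264. -217.]
106 124 [647. 677.] [-264. -217.]
114 189 [640. 676.] [-262. -217.]
122 96 [639. 654.] [-253. -224.]
[array([-6.43,  0.42,  4.21]), array([ 603.36, -239.27,   34.77])]
```

Emit:
servo_tool:
  targets:
    - [[0.003,0,0],0]
    - [[0.01,0,0],0]
    - [[0.02,0,0],0]
    - [[0.04,0,0],0]
    - [[0.06,0,0],0]
    - [[0.06,0,0],0]
    - [[0.06,0,0],0]

```text
time: 17.6
position: [545.0, -239.7, 35.4]
ee_rot: [0.0, 0.0, 1.0, -0.0]
wrist_force: [0.1, -0.4, -0.2]
gripper_width: 0.0
finger_force: 0.0
```

```bash
python3 tilt.py; python3 look.py v8|tail -1
```

```text
10 9 [612. 615.] [-284. -240.]
18 8 [612. 614.] [-284. -236.]
26 13 [612. 656.] [-276. -234.]
34 29 [590. 673.] [-285. -234.]
42 72 [590. 669.] [-285. -239.]
50 101 [595. 673.] [-285. -243.]
58 273 [612. 675.] [-285. -242.]
66 157 [613. 676.] [-282. -239.]
74 185 [614. 675.] [-265. -219.]
82 312 [615. 674.] [-264. -225.]
90 337 [619. 674.] [-263. -224.]
98 103 [624. 676.] [-264. -217.]
106 179 [624. 677.] [-264. -218.]
114 293 [624. 676.] [-262. -219.]
122 196 [626. 654.] [-252. -223.]
[array([-0.07, -0.42, -0.55]), array([ 545.59, -239.72,   35.36])]
[array([-0.87,  0.49, -0.24]), array([ 545.83, -239.73,   35.32])]
```

View pics/v8.png

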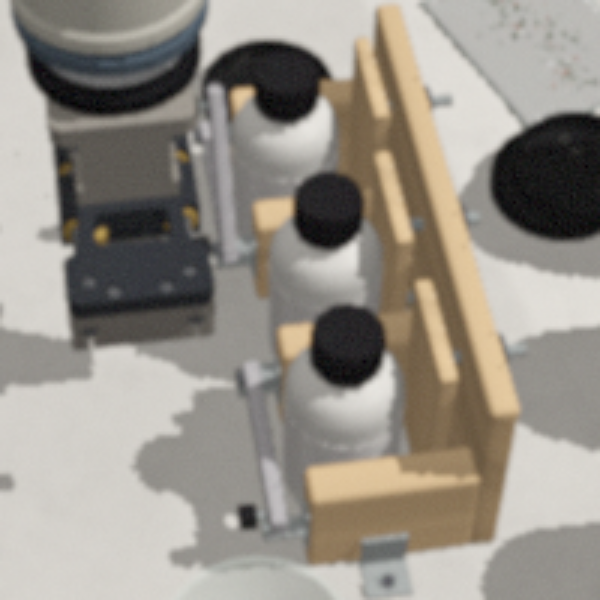

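The middle bottle stands upright against the panel, with its cap at (328,207), and the neighbours are undisturbed. Next is the keeper: up, left past the open bar (at (220,170)), then down.

Emit:
servo_tool:
  targets:
    - [[0,0,-0.05],0]
    - [[0,0,-0.095],0]
    - [[0,0,-0.095],0]
    - [[-0.02,0.045,-0.095],0]
    - [[-0.035,0.08,-0.095],0]
    - [[-0.045,0.115,-0.095],0]
    - [[-0.045,0.115,-0.095],0]
    - [[-0.045,0.115,-0.095],0]
    - [[-0.045,0.115,-0.07],0]
    - [[-0.045,0.115,-0.053],0]
    - [[-0.045,0.115,-0.053],0]
    - [[-0.045,0.115,-0.053],0]

```text
time: 18.9
position: [589.7, -125.4, 88.0]
ee_rot: [-0.0, 0.0, 1.0, -0.0]
wrist_force: [0.0, -0.8, 0.6]
gripper_width: 0.007
finger_force: 0.0
```

Run:
```python
from h import *
print(arm.state()["position"])
for c in ("wrist","top"):
    s=arm.snapshot(c)
    for m in arm.masks_of("keeper",c)[:2]: print(c,m["confidence"],m["rect"],np.percentile(cloud(s,m["pixels"]),[2,50,98],axis=0).round())
```

```text
[ 589.66094858 -125.38089632   87.96294118]
wrist 0.92 [243.0, 281.5, 65.7, 49.4] [[ 579. -202.   42.]
 [ 594. -169.   97.]
 [ 599. -153.  112.]]
```

Emit:
servo_tool:
  targets:
    - [[0,-0.008,0],0]
    - [[0,-0.016,0],0]
    - [[0,-0.022,0],0]
    - [[0,-0.028,0],0]
    - [[0,-0.034,0],0]
    - [[0,-0.04,0],0]
    - [[0,-0.046,0],0]
    - [[0,-0.052,0],0]
    - [[0,-0.058,0],0]
    - [[0,-0.064,0],0]
    - [[0,-0.064,0],0]

```text
time: 20.2
position: [589.8, -189.3, 87.8]
ee_rot: [-0.0, 0.0, 1.0, -0.0]
wrist_force: [-0.4, -1.3, 0.3]
gripper_width: 0.003
finger_force: 0.0
```

```bash
cat > kp.py <<'E'
from h import *
for c in ("wrist","scene"):
    s=arm.snapshot(c)
    for m in arm.masks_of("keeper",c)[:2]: print(c,m["confidence"],m["rect"],np.percentile(cloud(s,m["pixels"]),[2,50,98],axis=0).round().tolist())
    cv2.imwrite(f"pics/k_{c}.png",s["img"][:,:,::-1])
E
python3 kp.py
```

```text
wrist 0.63 [292.4, 280.4, 53.5, 52.2] [[580.0, -228.0, 38.0], [587.0, -208.0, 117.0], [615.0, -196.0, 123.0]]
scene 0.53 [301.5, 252.3, 15.4, 36.6] [[579.0, -274.0, 12.0], [595.0, -209.0, 77.0], [607.0, -155.0, 189.0]]
```

Emit:
servo_tool:
  targets:
    - [[0,-0.006,0],0]
    - [[0,-0.012,0],0]
    - [[0,-0.018,0],0]
    - [[0,-0.024,0.002],0]
    - [[0,-0.03,0.004],0]
    - [[0,-0.035,0.007],0]
    - [[0,-0.04,0.012],0]
    - [[0,-0.045,0.017],0]
    - [[0,-0.049,0.021],0]
    - [[0,-0.053,0.027],0]
    - [[0,-0.056,0.034],0]
    - [[0,-0.058,0.041],0]
    - [[0,-0.06,0.047],0]
    - [[0,-0.06,0.047],0]

```text
time: 21.8
position: [589.1, -248.3, 39.7]
ee_rot: [-0.001, 0.0, 1.0, 0.0]
wrist_force: [-0.5, -0.1, 1.1]
gripper_width: 0.006
finger_force: 0.0
```

```bash
python3 kp.py
```

```text
wrist 0.88 [338.2, 286.5, 166.3, 38.3] [[581.0, -285.0, 37.0], [595.0, -227.0, 46.0], [601.0, -199.0, 51.0]]
```

Emit:
servo_tool:
  targets:
    - [[0,0,0.001],0]
    - [[0,0,0.002],0]
    - [[0,0,0.003],0]
    - [[0,0,0.004],0]
    - [[0,0,0.004],0]

```text
time: 22.5
position: [590.0, -248.6, 37.0]
ee_rot: [0.0, -0.0, 1.0, -0.0]
wrist_force: [0.7, 0.5, 0.0]
gripper_width: 0.002
finger_force: 0.3
```

Emit:
servo_tool:
  targets:
    - [[0,0,0.001],0]
    - [[0,0,0.002],0]
    - [[0,0,0.003],0]
    - [[0,0,0.003],0]

```text
time: 22.9
position: [590.1, -248.7, 35.4]
ee_rot: [0.0, -0.0, 1.0, -0.0]
wrist_force: [-3.8, 0.8, 13.4]
gripper_width: 0.005
finger_force: 6.8
```

```bash
python3 kp.py
```

```text
wrist 0.97 [343.1, 285.5, 165.0, 45.3] [[581.0, -282.0, 35.0], [595.0, -223.0, 44.0], [601.0, -197.0, 46.0]]
scene 0.59 [307.0, 304.1, 14.7, 11.9] [[580.0, -283.0, 0.0], [587.0, -277.0, 45.0], [601.0, -242.0, 48.0]]
```

At 13 N the bar is on its end stop, with its top at z 46. I retreat upward and check.

Emit:
servo_tool:
  targets:
    - [[0,0,0],0]
    - [[0,0,0],0]
    - [[0,0,-0.01],0]
    - [[0.005,0,-0.05],0]
    - [[0.03,0,-0.1],0]
    - [[0.08,0,-0.12],0]
    - [[0.12,0,-0.12],0]
    - [[0.12,0,-0.12],0]
    - [[0.12,0,-0.12],0]

```text
time: 24.0
position: [469.4, -248.5, 154.6]
ee_rot: [0.0, 0.001, 1.0, -0.0]
wrist_force: [0.6, -1.1, -0.2]
gripper_width: 0.007
finger_force: 0.0
```

Run:
```python
from h import *
s=arm.snapshot("scene"); t=arm.snapshot("top")
P=np.r_[cloud(s),cloud(t)]
P=P[(P[:,0]>585)&(P[:,0]<604)&(P[:,2]>25)&(P[:,2]<60)]
for y in range(-365,-105,10):
    q=P[abs(P[:,1]-y)<5]
    if len(q)>4: print(y,len(q),np.percentile(q[:,2],95).round(1),end='; ')
im=np.hstack([cv2.resize(s["img"][200:400,240:400],None,fx=2.5,fy=2.5),cv2.resize(t["img"][160:280,250:410],(400,300))[:, :] if 0 else cv2.resize(cv2.copyMakeBorder(t["img"][160:280,250:410],0,80,0,0,cv2.BORDER_CONSTANT),None,fx=2.5,fy=2.5)])
cv2.imwrite("pics/v9.png",im[:,:,::-1])
```

```text
-365 151 47.7; -355 75 47.9; -345 66 48.1; -335 64 47.8; -325 64 48.4; -315 56 48.7; -305 55 48.7; -295 56 48.0; -285 131 47.9; -275 79 47.6; -265 57 48.5; -255 57 48.1; -245 55 48.9; -235 49 47.9; -225 49 48.6; -215 55 48.9; -205 104 48.1; -195 78 48.3; -185 52 48.2; -175 51 48.4; -165 46 48.7; -155 43 48.1; -145 49 47.4; -135 57 48.3; -125 79 48.0; -115 58 47.6;
```

View pics/v9.png

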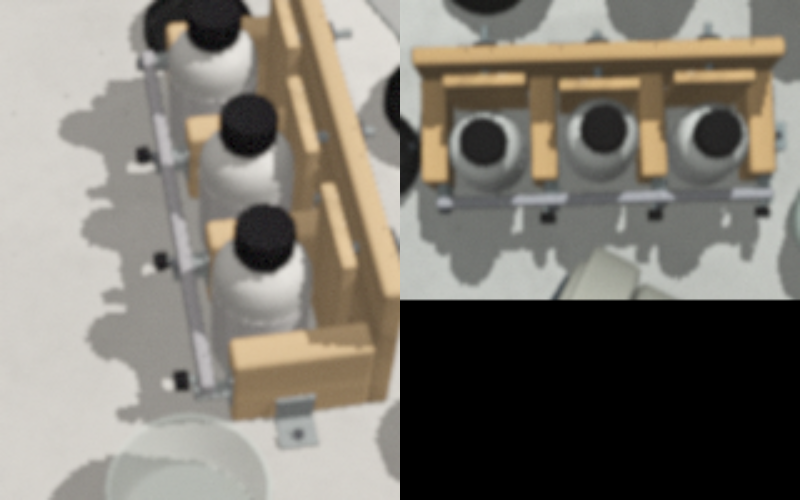

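The picture shows all three bars level in one line, at about y 200 in the right-hand view. The middle bottle stands upright in its bay with its cap at (605,130), and the robot is clear.

```bash
python3 -c "
from rig import arm
print(arm.sign_off())"
```

```text
the job is handed in; nothing more can be done
None
```

I handed the job in at about 24 s: the bottle stands upright and was pressed home at about 7 N, the middle keeper bar is level with the other two, and nothing else was seen to move; the hand-in returned no verdict.

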